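Sleeve in the barrel, piston at the ready

ROBOT

A 7-joint arm with a two-finger parallel gripper is mounted at the origin on the work surface. World frame = base frame: x ahead of the robot, y to its left, z up, the work surface at z = 0. Lengths are in m, angles in rad, forces in N, time in s.
With the tool pointing down it reaches from about 0.4 to 0.875 m from the base axis. Payload 6.5 kg.
Tool frame: the origin (TCP) lies midway between the tips of the shut fingers; the grasp point (between the pads) lies 19 mm behind it; z points along the fingers, y is the direction in which the jaws open and shut (so a half turn about z gives the same grasp; the last joint's range is limited). The gripper opens to 88 mm and grips with 3 to 60 N. Pads are 18 mm wide; open, the fingers measure 123 mm over their backs; the gripper's body (75 mm by 187 mm) begins 45 mm behind the grasp point.
Start: joints at [1.198, 0.536, -0.004, 1.538, 0.003, 1.067, -0.071], TCP at [0.196, -0.62, 0.239] pointing down, gripper open.
Joint ranges: [-2.7, 2.7], [-0.37, 2.16], [-1.27, 1.26], [0.24, 2.4], [-1.31, 4.45], [0.19, 1.91], [-2.76, 2.76]. Speed limits (rad/s): [2.39, 2.39, 3.14, 3.14, 3.14, 3.14, 3.14].

INTERFACE

Orientations are given as a 3x3 rotation matrix whose columns are the frame's x, y, z axes.
In Python, from rig import robot, cams, masks_of gives the robot as it stands.
- The arm moves only by the shell command python3 -m creep 'ROWS' [FORCE]. ROWS is JSON, a list of rows, each a list of 3 entries, a list of its own where there are three numbers: the closure, from 0 (fully open) to 1 (shut), then the shift along the tool's x, y, z in cm, then the turn about the tool's z in units of 5 degrees (1.0 is 5 degrees). In form: [[gripper, [tx, ty, tz], turn], ...]. A call has 1 to 12 rows; each row shifts and turns the pose as measured when the row begins, along the tool's axes as they then stand; what a row does not reach is not made up. A row lasts 1/8 s, in which the tool goes at most 62.5 mm and 10.7 degrees, less where a joint would pass 70% of its speed; a pose out of reach is approached as far as the arm can. A call with a gripper value outside its range is refused whole. The fingers move at their own pace and stop on an object; FORCE is the grip in N (left out, the last holds). Time passes only in rows, so rows that do not move let the fingers close. It gives the time, the measured TCP pose, the force and the opening at its end, in the units of the state.
- robot.read_state(): the state, without advancing time (a new reading comes with each control period).
- cams.capture(name): name is "scene" or "side" or "wrist"; returns a dict with "image" (420x560x3 uint8, red, green, blue), "fx", "fy", "cx", "cy" (pixels), "R" (3x3) and "t" (3): a world point X has camera coordinates R X + t. Camera axes: x right, y down, z forward; pixel columns grow to the right and rows downward; lengths in m; the calibration is good to about 2 mm. The wrist camera is an equidistant fisheye: a pixel r from the principal point sees the ray r / f radians off the axis. A picture is of the moment at which its call begins. There is no depth.
- robot.close_job(): hands the job in, once; it reports no verdict.
Trained networks look in a picture, given as the dict that the camera call returned (one of the last four; its "shot" number tells which), for a name from the list of things; names that differ only in an ending like _2 or _b are one class to them, and where a whole thing is asked for, a point or a joint stands for the part that bears it (a point fixed in the world has none). Each returns a list of dicts, best first, with "confidence" (0 to 1); they miss things now and then, are a little off and sometimes report something else, mostly with a low value. They report only what shows in the picture. A call takes as long as a camera call. They do not tell look-alikes from the thing itself.
- masks_of(picture, label): "region" (420x560 bool, what is visible of it) and "xy" ([column, row] in pixels, amid what is visible of it).
The state is a dict: "time": time; "joint_pos": joint angles; "dq": joint speeds; "effort": joint torques, N m; "position": TCP position; "tool_rot": TCP orientation; "contact_force": force on the tool from outside, world axes, zero at the start; "ft_torque": the same for the moment, N m; "opening": finger opening in m.
Only numpy, scipy, OpenCV 4.12 (cv2) and the standard library are available. Lean on these libraries where they do the work, as an engineer would, in place of code of your own. Each camera call takes 0.05 s, during which the arm holds its last target. There are 200 camera calls.

TASK

Set the tapered ring-compressor sleeve, narrow end down, into the recess on top of the finned cylinder barrel so that its collar sits flat on the barrel, and let go of it. Then pick up the small piston, carry it over the crankshaft, and hold it crown up, centred about a centimetre above the sleeve's mouth without touching it; finish while still holding it there, still. Keep everything off the crankshaft and leave the oil can, the bottle and the connecting rod where they are.

Things in the scene. Friction and masses are not known exactly. Their poses are not given: they have to be found in the camera images.
- sleeve_grip (a point): Loose steel sleeve, 0.18 kg: tube 60 mm tall, open both ends, standing narrow end down. Upper 44 mm: straight collar, 58 mm diameter. Lower 16 mm: spigot tapering from 48 to 44 mm at the foot. Mouth 51 mm, 41 mm inside at the foot. Point: on the axis (z, up) at mid-collar, 38 mm above the foot, 22 mm below the rim. Grip the collar; fingertips below it would strike the barrel at seating.
- piston_center (a point): Loose aluminium piston, 0.12 kg, standing crown up: solid, 40 mm diameter, 48 mm tall, three ring grooves near the top, dark pin through its sides. Point: its centre, half-way up; z is its axis, towards the crown. Can be gripped across any diameter. Piston and sleeve stand on the robot's right of the crankshaft (smaller y), in either order.
- barrel_mouth (a point): Finned cylinder barrel, fixed, on the robot's left of the crankshaft: 94 mm square over the fins, foot 110 mm square, 85 mm tall, flat top 72 mm square with a round recess 51 mm wide, 20 mm deep (42 mm bore below). Point: centre of the recess at the level of the flat top, z up. With the sleeve seated, its collar on the flat top, sleeve_grip is 22 mm above this point.
- crank: Crankshaft lying on two vee-blocks, fixed, between the barrel and the loose parts: 250 mm long along its own x axis (roughly world x), 80 mm wide at most across y, 105 mm tall at most. Origin at the bench under its middle.
- oilcan: Bystander: red oil can with a thin bent spout, 62 mm in diameter, 153 mm tall; the spout reaches 53 mm to its own +y, the handle 57 mm to -y. Origin at the centre of its underside.
- lube: Bystander: white plastic bottle, 52 mm in diameter, 130 mm tall. Origin at the centre of its underside.
- conrod: Bystander: connecting rod lying flat, 16 mm thick; big end 52 mm in diameter at the origin, small end 26 mm in diameter 98 mm away along its own +x.
There are look-alikes about, which are no part of the job. Several things look just like the part that bears barrel_mouth: the one meant starts farthest from the robot's base. Several things look just like the part that bears sleeve_grip: the one meant starts farthest from the robot's base.

How it is judged:
On the way, in this order (a step that is already met when the one before it is completed fails the run):
1. the sleeve is seated in the barrel and let go, the piston not yet moved from the robot's right (z of sleeve_grip in the frame of barrel_mouth between 0.019 and 0.0245 m and horizontal distance between sleeve_grip and barrel_mouth below 0.0035 m and angle between sleeve_grip's own z axis and vertical below 0.06 rad and contact force between the fingers and sleeve below 0.1 N and y of piston_center in the frame of crank below -0.05 m), for 0.2 s.
2. the piston is carried over the crankshaft, its underside higher than the crankshaft (y of piston_center in the frame of crank between -0.05 and 0.05 m and x of piston_center in the frame of crank between -0.2 and 0.2 m and height (world z) of piston_center above 0.127 m), for 0.02 s.
At the end, for the whole second after the job is handed in: Sleeve seated: collar on the barrel top within 2.5 mm, axes within 3.5 mm, tilt under 0.06 rad, let go. Piston gripped, touching neither sleeve nor barrel: underside 3 to 20 mm above the sleeve rim, axes within 5 mm, crown up within 0.09 rad, under 20 mm/s (z of sleeve_grip in the frame of barrel_mouth between 0.019 and 0.0245 m and horizontal distance between sleeve_grip and barrel_mouth below 0.0035 m and angle between sleeve_grip's own z axis and vertical below 0.06 rad and z of piston_center in the frame of sleeve_grip between 0.049 and 0.066 m and horizontal distance between piston_center and sleeve_grip below 0.005 m and angle between piston_center's own z axis and vertical below 0.09 rad and contact force between piston and sleeve below 0.05 N and contact force between piston and barrel below 0.05 N and contact force between the fingers and sleeve below 0.1 N and contact force between the fingers and piston above 1 N and linear speed of piston below 0.02 m/s); the arm keeps its last pose, push and grip.
It fails at once if the robot, the sleeve or the piston strikes the crankshaft (more than 2 N) (contact force between any of the arm, the fingers, sleeve, piston and crank above 2 N).
It fails at once if the oil can, the bottle or the connecting rod is moved more than 15 mm (distance of any of oilcan, lube, conrod from where it was at the start of the episode above 0.015 m).
It also fails if it takes over 67 s, if anything falls off the work surface, if the arm or the gripper's body presses on something with over 40 N, if the wrist force passes 120 N, or if a joint passes its speed limit or range.

## Working session

There is one attempt and no reset: what is moved stays moved. The work goes in short steps, Python scripts to look and compute and a shell command to move; the robot and the scene stay as the last step left them, time stands still between calls to the robot, and variables do not carry over. Pictures are saved under pics/ and viewed, about 8 in all and at most 12, crops included, and the job is handed in when it is done.

```bash
mkdir -p pics; python3 - <<'E'
from rig import robot,cams,masks_of
import cv2,numpy as np
s=robot.read_state();print(s['time'],s['position'],s['tool_rot'],s['opening'])
ims=[]
for c in ["scene","side"]:
    p=cams.capture(c);ims.append(p['image'])
    print(c,p['fx'],p['cx'],p['cy'],np.round(-p['R'].T@p['t'],3),np.round(p['R'],3).tolist())
    for l in ["sleeve_grip","piston_center","barrel_mouth","crank","oilcan","lube","conrod"]:
        for m in masks_of(p,l):
            r=m['region'];ys,xs=np.where(r)
            print(l,round(m['confidence'],2),np.round(m['xy']),xs.min(),xs.max(),ys.min(),ys.max(),r.sum())
    cv2.imwrite(f"pics/{c}0.png",p['image'][:,:,::-1])
E
```

```text
0.0 [ 0.19610338 -0.61908725  0.23785999] [[ 9.53282664e-01  3.02079017e-01 -6.55356097e-04]
 [ 3.02079688e-01 -9.53281404e-01  1.55796148e-03]
 [-1.54111309e-04 -1.68314743e-03 -9.99998572e-01]] 0.08805668396620443
scene 464.1148577303057 274.7338016630799 213.76105333036372 [ 0.877 -0.514  0.923] [[0.791, 0.611, -0.016], [0.491, -0.65, -0.58], [-0.365, 0.451, -0.814]]
sleeve_grip 0.97 [232. 199.] 219 245 186 218 689
sleeve_grip 0.75 [196. 215.] 181 207 201 232 643
piston_center 0.88 [262. 314.] 249 268 299 325 454
barrel_mouth 0.95 [129. 233.] 99 167 196 263 2651
barrel_mouth 0.87 [286. 111.] 261 313 85 136 1848
barrel_mouth 0.62 [329. 150.] 299 356 125 181 2111
crank 0.82 [310. 221.] 262 354 185 266 2870
oilcan 0.76 [424. 201.] 408 445 151 218 976
lube 0.85 [143. 326.] 125 160 302 346 1105
conrod 0.85 [355. 306.] 318 382 290 328 711
side 492.60871886804483 274.7714372465153 202.34948957996073 [0.106 0.583 0.851] [[-0.853, -0.521, -0.002], [-0.368, 0.605, -0.706], [0.369, -0.602, -0.708]]
sleeve_grip 0.92 [359. 221.] 345 372 209 242 740
sleeve_grip 0.87 [348. 187.] 335 360 173 204 669
sleeve_grip 0.74 [322. 242.] 310 337 227 261 791
piston_center 0.59 [279. 164.] 271 284 155 176 279
barrel_mouth 0.96 [416. 210.] 382 446 180 244 2657
barrel_mouth 0.66 [276. 394.] 233 319 352 419 4028
crank 0.67 [246. 219.] 194 290 189 264 3114
crank 0.44 [280. 168.] 270 285 154 177 343
crank 0.3 [202. 178.] 179 228 169 190 380
oilcan 0.69 [107. 265.] 73 124 240 285 1250
lube 0.92 [360. 141.] 351 373 115 162 783
conrod 0.81 [200. 179.] 178 228 169 190 433
```

View pics/scene0.png

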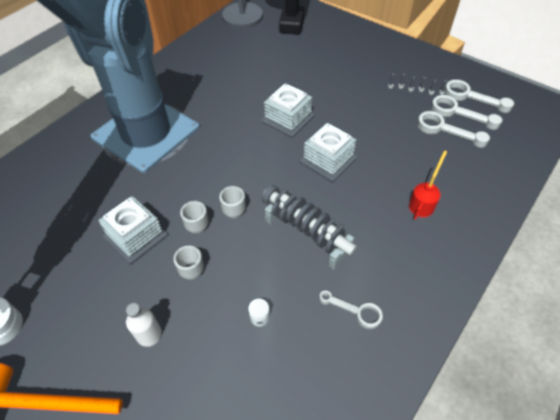

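View pics/side0.png

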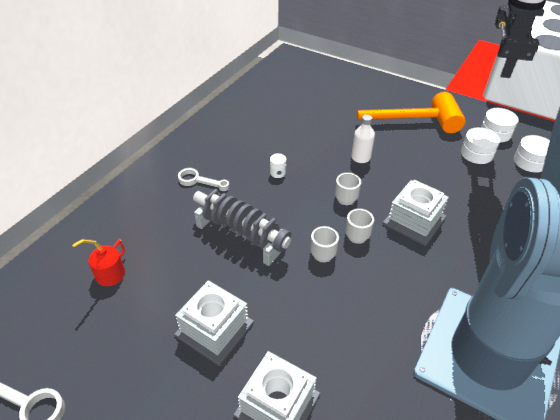

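The scene view shows three barrels, at (129,233), (286,111) and (329,150), and three sleeves, at (232,199), (196,215) and (188,262). It also shows the piston at (260,312), the crank at (310,221), the can at (424,200), the bottle at (143,326) and the rod at (355,306). The side view shows the same parts. Next I'll triangulate them and check their distance from the base.

```bash
cat > h.py <<'E'
from rig import robot,cams,masks_of
import cv2,numpy as np
def ray(p,uv):
    x=(uv[0]-p['cx'])/p['fx'];y=(uv[1]-p['cy'])/p['fy']
    if p.get('fish'):
        r=np.hypot(x,y);k=np.sin(r)/max(r,1e-9);d=np.array([x*k,y*k,np.cos(r)])
    else: d=np.array([x,y,1.])
    return -p['R'].T@p['t'], p['R'].T@d
def onz(p,uv,z):
    c,d=ray(p,uv);return c+d*(z-c[2])/d[2]
def cap(n):
    p=cams.capture(n);p['fish']=n=='wrist';return p
def tri(a,b):
    A=[];y=[]
    for c,d in (a,b):
        d=d/np.linalg.norm(d);M=np.eye(3)-np.outer(d,d);A.append(M);y.append(M@c)
    return np.linalg.lstsq(np.vstack(A),np.hstack(y),rcond=None)[0]
E
python3 - <<'E'
from h import *
S=cap("scene");D=cap("side")
H={'sleeve_grip':.03,'piston_center':.024,'barrel_mouth':.045,'lube':.06,'conrod':.008,'oilcan':.05,'crank':.05}
for p,n in((S,'scene'),(D,'side')):
    for l,z in H.items():
        for m in masks_of(p,l):
            ys,xs=np.where(m['region']); X=onz(p,(xs.mean(),ys.mean()),z)
            print(n,l,round(m['confidence'],2),np.round(m['xy']),np.round(X[:2],3),round(np.hypot(*X[:2]),3))
for n,a in {'crankA':[(347,241),(201,200)],'crankB':[(270,195),(285,240)],'rod big':[(371,316),(188,177)],'rod small':[(326,298),(223,185)]}.items():
    print(n,np.round(tri(ray(S,a[0]),ray(D,a[1])),3))
c=lambda p,x,y,w,h:cv2.resize(p['image'][y:y+h,x:x+w],None,fx=4,fy=4,interpolation=cv2.INTER_CUBIC)[:,:,::-1]
top=np.hstack([c(S,160,180,95,75),c(S,285,115,95,75)]);bot=np.hstack([c(D,295,170,95,75),c(D,170,275,95,75)])
cv2.imwrite('pics/crop1.png',np.vstack([top,bot]))
E
```

```text
scene sleeve_grip 0.84 [187. 264.] [ 0.404 -0.238] 0.469
scene sleeve_grip 0.71 [197. 213.] [ 0.329 -0.14 ] 0.358
scene sleeve_grip 0.62 [228. 199.] [ 0.371 -0.052] 0.375
scene piston_center 0.61 [256. 312.] [ 0.6   -0.233] 0.644
scene piston_center 0.46 [188. 262.] [ 0.399 -0.236] 0.464
scene barrel_mouth 0.88 [131. 231.] [ 0.249 -0.26 ] 0.36
scene barrel_mouth 0.83 [287. 110.] [0.297 0.271] 0.402
scene barrel_mouth 0.56 [330. 148.] [0.475 0.209] 0.519
scene lube 0.76 [144. 324.] [ 0.445 -0.403] 0.6
scene conrod 0.87 [358. 306.] [ 0.752 -0.102] 0.759
scene oilcan 0.73 [425. 201.] [0.739 0.215] 0.77
scene crank 0.6 [308. 221.] [ 0.56  -0.003] 0.56
side sleeve_grip 0.83 [356. 222.] [ 0.335 -0.148] 0.367
side sleeve_grip 0.81 [350. 187.] [ 0.409 -0.247] 0.478
side sleeve_grip 0.66 [324. 242.] [ 0.377 -0.061] 0.382
side piston_center 0.89 [279. 164.] [ 0.6   -0.236] 0.645
side piston_center 0.43 [349. 187.] [ 0.412 -0.253] 0.483
side barrel_mouth 0.9 [417. 210.] [ 0.235 -0.241] 0.337
side barrel_mouth 0.74 [275. 394.] [0.29  0.278] 0.402
side barrel_mouth 0.71 [214. 318.] [0.461 0.227] 0.514
side lube 0.65 [363. 140.] [ 0.44  -0.398] 0.593
side conrod 0.57 [198. 178.] [ 0.746 -0.104] 0.753
side oilcan 0.64 [108. 264.] [0.729 0.231] 0.765
side crank 0.65 [246. 217.] [ 0.552 -0.007] 0.552
crankA [ 0.662 -0.003  0.066]
crankB [ 0.444 -0.002  0.06 ]
rod big [ 0.784 -0.095  0.007]
rod small [ 0.689 -0.117  0.008]
```

View pics/crop1.png

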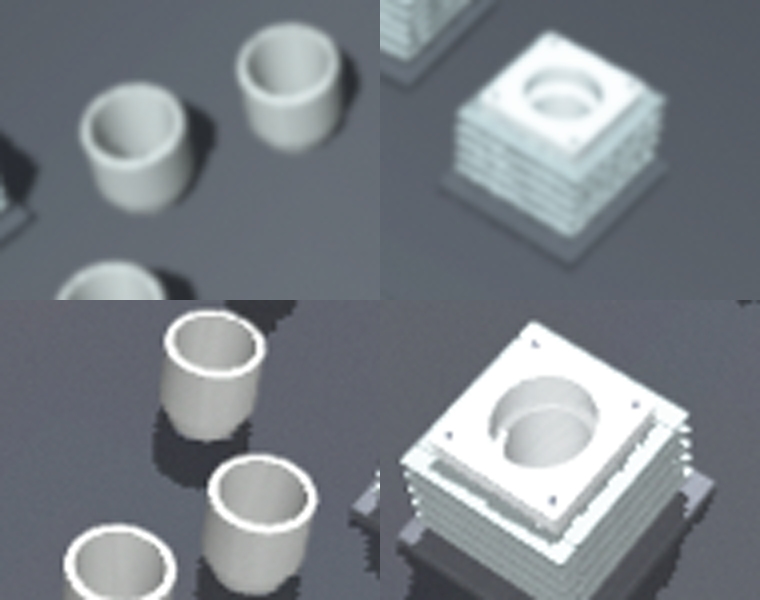

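In the crop, the sleeve meant is the upper-middle one in the side view, scene (188,262) / side (349,181). It is 0.47 m from the base, against 0.36 and 0.38 for the others. The barrel meant is at scene (330,148) / side (211,305). It is 0.515 m away, against 0.40 and 0.35. Both are the farthest of their kind.

```bash
cat >> h.py <<'E'
def plan(X,yaw):
    s=robot.read_state();R=s['tool_rot'];d=np.array(X)-s['position']
    y=np.degrees(np.arctan2(R[1,1],R[0,1]));t=(y-yaw+180)%360-180
    a=np.radians(yaw);ty=np.array([np.cos(a),np.sin(a),0]);tx=np.cross(ty,[0,0,-1])
    print('t',round(s['time'],2),'pos',np.round(s['position'],4),'yaw',round(y,1),'tilt',np.round(R[:2,2],4),'F',np.round(s['contact_force'],1),'open',round(s['opening'],4))
    print('turn units',round(t/5,2),'then cm',np.round(np.array([tx@d,ty@d,-d[2]])*100,2),'| now-axes cm',np.round(R.T@d*100,2))
E
python3 - <<'E'
from h import *
S=cap("scene");D=cap("side")
for n,a,z in [('sleeve rim',[(188,255),(348.7,181)],.06),('barrel',[(331.2,138),(211.2,305)],.085)]:
    print(n,np.round(tri(ray(S,a[0]),ray(D,a[1])),4),np.round(onz(S,a[0],z),4),np.round(onz(D,a[1],z),4))
plan([.408,-.242,.20],-143)
w=cams.capture('wrist');print(w['fx'],w['cx'],w['cy'])
E
```

```text
sleeve rim [ 0.4064 -0.2368  0.0618] [ 0.4074 -0.2352  0.06  ] [ 0.4055 -0.2405  0.06  ]
barrel [0.469  0.2183 0.0841] [0.4715 0.2192 0.085 ] [0.4663 0.2174 0.085 ]
t 1.7 pos [ 0.1963 -0.6196  0.2387] yaw -72.4 tilt [-0.  0.] F [ 0.   1.1 -0.1] open 0.088
turn units 14.12 then cm [-17.42 -39.63   3.87] | now-axes cm [ 31.59 -29.61   3.87]
325.19226210127806 277.45181622246804 209.36080772289262
```

```bash
python3 -m creep '[[0,[0,0,0],2],[0,[0,0,0],2],[0,[0,0,0],2],[0,[0,0,0],2],[0,[0,0,0],2],[0,[0,0,0],2],[0,[0,0,0],2]]' && python3 -m creep '[[0,[-2.2,-5,0],0],[0,[-2.2,-5,0],0],[0,[-2.2,-5,0.5],0],[0,[-2.2,-5,0.5],0],[0,[-2.2,-5,0.5],0],[0,[-2.2,-5,0.5],0],[0,[-2.2,-5,0.5],0],[0,[-2,-4.5,0.5],0],[0,[0,0,0],0],[0,[0,0,0],0]]'; python3 - <<'E'
from h import *
plan([.408,-.242,.20],-143)
E
```

```text
time: 2.62
position: [0.1965, -0.6196, 0.2388]
tool_rot: [[0.578, -0.816, 0.001], [-0.816, -0.578, 0.0], [0.0, -0.001, -1.0]]
contact_force: [0.8, 1.5, 0.7]
opening: 0.0881
time: 3.88
position: [0.4266, -0.2399, 0.2086]
tool_rot: [[0.577, -0.817, 0.005], [-0.817, -0.577, -0.005], [0.007, -0.001, -1.0]]
contact_force: [0.7, -0.2, 0.2]
opening: 0.0883
t 3.88 pos [ 0.4266 -0.2399  0.2086] yaw -144.8 tilt [ 0.0045 -0.0049] F [ 0.7 -0.2  0.2] open 0.0883
turn units -0.35 then cm [-0.95  1.61  0.86] | now-axes cm [-0.91  1.64  0.85]
```

```bash
python3 - <<'E'
from h import *
w=cap('wrist');cv2.imwrite('pics/w1.png',w['image'][:,:,::-1]);np.save('pics/w1.npy',w['image'])
print(np.round(-w['R'].T@w['t'],3),np.round(w['R'],2).tolist())
for l in ['sleeve_grip','piston_center']:
  for m in masks_of(w,l):
    ys,xs=np.where(m['region']);print(l,round(m['confidence'],2),np.round(m['xy']),xs.min(),xs.max(),ys.min(),ys.max(),onz(w,(xs.mean(),ys.mean()),.04).round(3))
E
```

```text
[ 0.47  -0.301  0.355] [[-0.82, -0.58, -0.0], [-0.55, 0.78, 0.28], [-0.16, 0.23, -0.96]]
sleeve_grip 0.94 [224. 349.] 200 248 303 362 [ 0.37  -0.047  0.04 ]
sleeve_grip 0.7 [297. 293.] 272 322 272 312 [ 0.342 -0.155  0.04 ]
sleeve_grip 0.64 [295. 210.] 265 325 169 234 [ 0.404 -0.237  0.04 ]
piston_center 0.8 [141. 100.] 116 166 82 121 [ 0.595 -0.237  0.04 ]
piston_center 0.26 [ 28. 141.] 0 66 110 162 [ 0.709 -0.125  0.04 ]
```

View pics/w1.png

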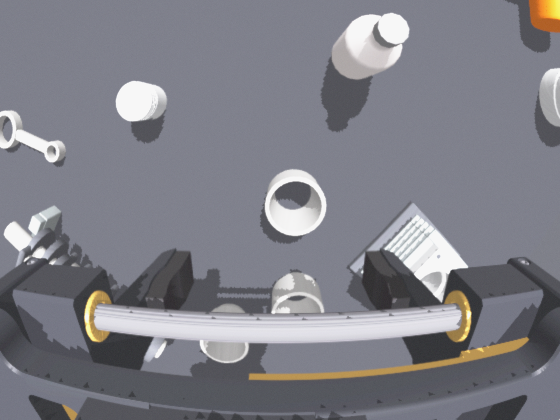

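The wrist view shows the target sleeve standing alone, with its rim centred near (295,203) and the look-alike at (297,293). The bottle is at (366,47), the piston at (141,101), and the fingers are clear. Next I'll fit a sleeve model to the masks.

```bash
cat >> h.py <<'E'
from scipy.optimize import minimize
def proj(p,X):
    c=(p['R']@X.T).T+p['t']
    if p.get('fish'):
        r=np.hypot(c[:,0],c[:,1]);k=np.arctan2(r,c[:,2])/np.maximum(r,1e-9)
    else: k=1/c[:,2]
    return np.c_[p['fx']*c[:,0]*k+p['cx'],p['fy']*c[:,1]*k+p['cy']]
A=np.linspace(0,2*np.pi,60,endpoint=False)
SLEEVE=[(.029,.06),(.029,.016),(.024,.016),(.022,0)];PISTON=[(.02,.048),(.02,0)]
def fit(p,reg,model,x0,z0=0):
    def cost(v):
        P=np.vstack([np.c_[v[0]+r*np.cos(A),v[1]+r*np.sin(A),0*A+z+z0] for r,z in model])
        h=cv2.convexHull((proj(p,P)*16).round().astype(np.int32))
        I=np.zeros((420*2,560*2),np.uint8);cv2.fillConvexPoly(I,(h//8).astype(np.int32)+1,1)
        M=np.kron(reg,np.ones((2,2))).astype(bool);I=I>0
        return 1-(I&M).sum()/(I|M).sum()
    b=minimize(cost,x0,method='Nelder-Mead',options=dict(initial_simplex=np.array(x0)+[[0,0],[.006,0],[0,.006]],xatol=2e-4,fatol=1e-4))
    return b.x,1-b.fun
def find(cam,label,model,x0,z0=0):
    p=cap(cam)
    for m in masks_of(p,label):
        x,q=fit(p,m['region'],model,x0,z0)
        if q>.5: print(cam,label,x.round(4),'iou',round(q,3))
    return p
E
python3 - <<'E'
from h import *
for c in('wrist','scene','side'): find(c,'sleeve_grip',SLEEVE,[.406,-.239])
w=cap('wrist');print(onz(w,(295,203.5),.06))
find('wrist','piston_center',PISTON,[.6,-.235]);find('scene','piston_center',PISTON,[.6,-.235])
plan([.4060,-.2395,.03],-143)
E
```

```text
wrist sleeve_grip [ 0.4074 -0.2408] iou 0.73
scene sleeve_grip [ 0.4073 -0.2403] iou 0.922
side sleeve_grip [ 0.4081 -0.2423] iou 0.963
[ 0.40974774 -0.24278298  0.06      ]
wrist piston_center [ 0.5993 -0.235 ] iou 0.922
scene piston_center [ 0.6001 -0.2349] iou 0.911
t 4.58 pos [ 0.4269 -0.2393  0.2084] yaw -144.7 tilt [ 0.0045 -0.0043] F [-0.3  0.3  0.1] open 0.0883
turn units -0.35 then cm [-1.24  1.68 17.84] | now-axes cm [-1.29  1.74 17.83]
```

```bash
python3 -m creep '[[0,[-0.6,0.7,0],0],[0,[-0.4,0.6,0.5],0],[0,[0,0,2],0],[0,[0,0,3],0],[0,[0,0,2],0],[0,[0,0,0],0]]' >/dev/null; python3 - <<'E'
from h import *
plan([.4080,-.2413,.03],-143)
find('wrist','sleeve_grip',SLEEVE,[.408,-.2413])
E
```

```text
t 5.33 pos [ 0.4074 -0.239   0.1309] yaw -144.8 tilt [ 0.0043 -0.0045] F [ 0.   0.1 -0.4] open 0.0882
turn units -0.36 then cm [ 0.22  0.09 10.09] | now-axes cm [ 0.16  0.09 10.09]
wrist sleeve_grip [ 0.4077 -0.2407] iou 0.767
```

```bash
python3 -m creep '[[0,[0.1,0.1,2],0],[0,[0.1,0,2.5],0],[0,[0,0,2.5],0],[0,[0,0,2],0],[0,[0,0,1],0],[0,[0,0,0],0]]' >/dev/null; python3 - <<'E'
from h import *
plan([.4078,-.2410,.03],-143)
E
```

```text
t 6.17 pos [ 0.4153 -0.2454  0.0361] yaw -144.8 tilt [ 0.0192 -0.0111] F [ 0.8 -1.2  0.6] open 0.0882
turn units -0.36 then cm [-0.8   0.33  0.61] | now-axes cm [-0.81  0.36  0.59]
```

```bash
python3 -m creep '[[0,[-0.4,0.2,0.1],0],[0,[-0.4,0.1,0.1],0],[0,[0,0,0],0]]' >/dev/null; python3 - <<'E'
from h import *
plan([.4078,-.2410,.03],-143)
print(robot.read_state()['joint_pos'])
E
```

```text
t 6.55 pos [ 0.4088 -0.2408  0.0356] yaw -144.8 tilt [ 0.0219 -0.0124] F [-0.5 -0.5  0.2] open 0.0885
turn units -0.36 then cm [-0.05  0.09  0.56] | now-axes cm [-0.06  0.1   0.56]
[ 0.36391922  0.58677637  0.0886804   2.13181426 -0.12055083  0.40229976
 -1.97970473]
```

```bash
python3 -m creep '[[0,[0,0.1,0.3],0],[0,[0,0,0.3],0],[0,[0,0,0],0],[1,[0,0,0],0],[1,[0,0,0],0],[1,[0,0,0],0],[1,[0,0,0],0],[1,[0,0,0],0],[1,[0,0,0],0]]' 25; python3 - <<'E'
from h import *
plan([.4078,-.2410,.03],-143)
find('side','sleeve_grip',SLEEVE,[.408,-.2413])
E
```

```text
time: 7.68
position: [0.4084, -0.2418, 0.0295]
tool_rot: [[0.576, -0.817, 0.022], [-0.817, -0.576, -0.013], [0.023, -0.011, -1.0]]
contact_force: [0.2, -0.1, -0.6]
opening: 0.0558
t 7.67 pos [ 0.4084 -0.2418  0.0295] yaw -144.8 tilt [ 0.0225 -0.0127] F [ 0.2 -0.1 -0.6] open 0.0558
turn units -0.36 then cm [-0.1   0.   -0.05] | now-axes cm [-0.1   0.01 -0.06]
side sleeve_grip [ 0.4079 -0.241 ] iou 0.9
```

```bash
python3 -m creep '[[1,[0,0,-0.5],0],[1,[0,0,-1],0],[1,[0,0,-2],0],[1,[0,0,-2],0],[1,[0,0,-2],0],[1,[0,0,-2],0],[1,[0,0,-2],0],[1,[0,0,-2],0],[1,[0,0,-2],0],[1,[0,0,-0.5],0],[1,[0,0,0],0]]' >/dev/null; python3 - <<'E'
from h import *
plan([.469,.2183,.19],-143)
p=cap('side');w=cap('wrist')
z=robot.read_state()['position'][2]-.0295
s=robot.read_state()['position']
for q in(p,w):
  for m in masks_of(q,'sleeve_grip'):
    x,i=fit(q,m['region'],SLEEVE,s[:2],z)
    if i>.5: print(x.round(4),round(i,3))
c=lambda I,x,y,w,h:cv2.resize(I[y:y+h,x:x+w],(400,400),interpolation=cv2.INTER_CUBIC)[:,:,::-1]
u,v=proj(p,np.array([[s[0],s[1],s[2]]]))[0].astype(int)
cv2.imwrite('pics/g1.png',np.hstack([c(p['image'],u-50,v-50,100,100),c(w['image'],180,120,240,240)]))
E
```

```text
t 9.15 pos [ 0.4028 -0.2387  0.1989] yaw -144.8 tilt [ 0.0232 -0.0122] F [ 0.3  0.3 -2.4] open 0.0561
turn units -0.36 then cm [-32.51 -32.79   0.89] | now-axes cm [-33.55 -31.73   0.48]
[ 0.4031 -0.2392] 0.947
[ 0.4022 -0.2368] 0.65
```

View pics/g1.png

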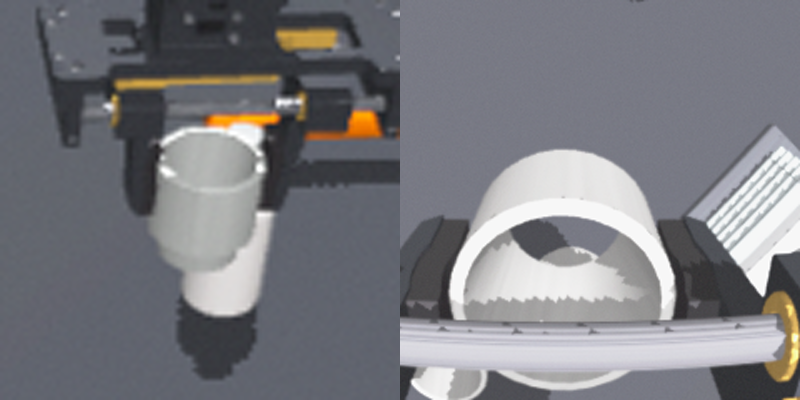

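The sleeve is held upright between the pads, clear of its neighbours. The last joint would run past its range on the way over, so I'll turn it back before crossing.

```bash
python3 -m creep '[[1,[0,0,0],-1.6],[1,[0,0,0],-1.6],[1,[0,0,0],-1.6],[1,[0,0,0],-1.6],[1,[0,0,0],-1.6],[1,[0,0,0],-1.6],[1,[0,0,0],-1.6],[1,[0,0,0],-1.6],[1,[0,0,0],-1.6],[1,[0,0,0],-1.6],[1,[0,0,0],0]]' >/dev/null; python3 - <<'E'
from h import *
s=robot.read_state();R=s['tool_rot'];plan([.469,.2183,.20],np.degrees(np.arctan2(R[1,1],R[0,1])));print(s['joint_pos'])
E
```

```text
t 10.72 pos [ 0.3985 -0.2367  0.1907] yaw -62.3 tilt [ 0.0085 -0.005 ] F [-0.6  0.4 -1.3] open 0.0563
turn units 0.0 then cm [ 27.41 -37.    -0.93] | now-axes cm [ 27.41 -36.99  -1.1 ]
[ 0.53708694  0.28778462 -0.1153236   2.06242199  0.04771754  0.78390851
 -0.69407481]
```

```bash
python3 -m creep '[[1,[1,-1.4,-0.3],0],[1,[2,-2.7,-0.3],0],[1,[2.4,-3.2,-0.2],0],[1,[2.4,-3.2,-0.2],0],[1,[2.4,-3.2,-0.2],0],[1,[2.4,-3.2,-0.2],0],[1,[2.4,-3.2,-0.2],0],[1,[2.4,-3.2,-0.1],0],[1,[2.4,-3.2,-0.1],0],[1,[2.4,-3.2,-0.1],0],[1,[1.4,-2,0],0],[1,[0,0,0],0]]' >/dev/null; python3 - <<'E'
from h import *
s=robot.read_state();R=s['tool_rot'];plan([.469,.2183,.20],np.degrees(np.arctan2(R[1,1],R[0,1])));print(s['joint_pos'])
E
```

```text
t 12.22 pos [0.4685 0.164  0.2052] yaw -64.9 tilt [ 0.0037 -0.0034] F [-0.2 -0.7 -2. ] open 0.0563
turn units 0.0 then cm [ 2.35 -4.89  0.52] | now-axes cm [ 2.35 -4.89  0.51]
[-0.15975728  0.33983284 -0.3265082   1.95611852  0.1470875   0.86593092
 -1.69636045]
```

```bash
python3 -m creep '[[1,[0.6,-1.5,0],0],[1,[1,-2,0],0],[1,[0.6,-1.2,0.2],0],[1,[0,0,0],0],[1,[0,0,0],0]]' >/dev/null; python3 - <<'E'
from h import *
plan([.469,.2183,.20],-65)
w=cap('wrist');S=cap('scene');D=cap('side')
s=robot.read_state()['position'];print(proj(w,np.array([[.469,.2183,.085]])))
c=lambda I,x,y,w,h:cv2.resize(I[y:y+h,x:x+w],(400,300),interpolation=cv2.INTER_CUBIC)[:,:,::-1]
cv2.imwrite('pics/b1.png',np.vstack([np.hstack([c(S['image'],280,70,120,90),c(D['image'],150,230,120,90)]),np.hstack([c(w['image'],0,0,560,420),c(w['image'],180,100,220,165)])]))
for p in (S,w,D):
  for l,x0,zz in (('sleeve_grip',s[:2],s[2]-.0295),):
    for m in masks_of(p,l):
      x,i=fit(p,m['region'],SLEEVE,x0,zz)
      if i>.4: print('sleeve',x.round(4),round(i,3),'vs tcp',(x-s[:2]).round(4))
E
```

```text
t 12.85 pos [0.468  0.2139 0.2018] yaw -65.4 tilt [ 0.0015 -0.0066] F [ 0.3 -0.1 -1.5] open 0.0561
turn units -0.08 then cm [ 0.27 -0.36  0.18] | now-axes cm [ 0.27 -0.36  0.18]
[[271.83150688 201.62410669]]
sleeve [0.4673 0.2137] 0.662 vs tcp [-0.0009 -0.0002]
```

View pics/b1.png

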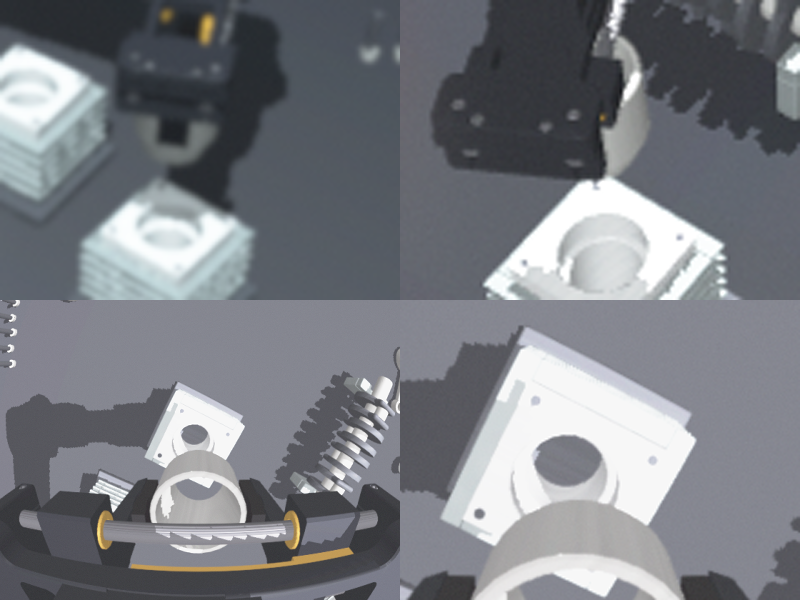

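The crops show the sleeve hovering next to the recess. In the wrist image the recess edge spans columns 242–300 with its top at row 174, and bolt holes show at about (255,155), (319,188) and (224,217).

```bash
python3 - <<'E'
from h import *
w=cap('wrist')
P=[onz(w,q,.085) for q in [(254.8,155),(318.6,188),(224,217.2)]]
print(np.round(P,4),'mid',((P[1]+P[2])/2).round(4), [np.linalg.norm(P[0]-P[i]).round(4) for i in(1,2)])
for c in ((.469,.2183),(.468,.2183),(.469,.2203)):
    q=proj(w,np.c_[c[0]+.0255*np.cos(A),c[1]+.0255*np.sin(A),0*A+.085]);print(c,q.min(0).round(1),q.max(0).round(1))
# subpixel bolt holes: dark blob centroid
g=cv2.cvtColor(w['image'],cv2.COLOR_RGB2GRAY).astype(float);Q=[]
for u,v in [(254.8,155),(318.6,188),(224,217.2)]:
    u0,v0=int(u)-5,int(v)-5;a=g[v0:v0+11,u0:u0+11];k=np.clip(np.median(a)-15-a,0,None);yy,xx=np.mgrid[0:11,0:11]
    Q.append((u0+(k*xx).sum()/k.sum(),v0+(k*yy).sum()/k.sum()))
print(np.round(Q,1));P=[onz(w,q,.085) for q in Q];print(((P[1]+P[2])/2).round(4))
E
```

```text
[[0.4992 0.2478 0.085 ]
 [0.4961 0.1882 0.085 ]
 [0.4394 0.2506 0.085 ]] mid [0.4678 0.2194 0.085 ] [np.float64(0.0596), np.float64(0.0599)]
(0.469, 0.2183) [242.1 172.1] [302.6 230.4]
(0.468, 0.2183) [241.7 173.2] [302.1 231.4]
(0.469, 0.2203) [240.  171.1] [300.5 229.5]
[[254.6 155.3]
 [319.1 188.1]
 [223.7 217.5]]
[0.4677 0.2193 0.085 ]
```

```bash
python3 -m creep '[[1,[0.2,-0.4,1],0],[1,[0,0,2],0],[1,[0,0,2],0],[1,[0,0,1.5],0],[1,[0,0,0.5],0],[1,[0,0,0],0],[1,[0,0,0],0]]' >/dev/null; python3 - <<'E'
from h import *
plan([.468,.2192,.0985],-65)
w=cap('wrist');D=cap('side');S=cap('scene');s=robot.read_state()['position']
for p in(w,D,S):
    for m in masks_of(p,'sleeve_grip'):
      x,i=fit(p,m['region'],SLEEVE,s[:2],s[2]-.0295)
      if i>.4: print('sleeve',x.round(4),round(i,3),'vs tcp',(x-s[:2]).round(4))
# rim overlay
I=w['image'].copy()
q=proj(w,np.c_[s[0]+.029*np.cos(A),s[1]+.029*np.sin(A),0*A+s[2]-.0295+.06])
J=cv2.resize(I[110:290,150:390],None,fx=2.5,fy=2.5,interpolation=cv2.INTER_CUBIC)
cv2.polylines(J,[((q-[150,110])*2.5).round().astype(np.int32)],True,(255,0,0),1)
q=proj(w,np.c_[.468+.0255*np.cos(A),.2192+.0255*np.sin(A),0*A+.085])
cv2.polylines(J,[((q-[150,110])*2.5).round().astype(np.int32)],True,(0,255,0),1)
cv2.imwrite('pics/b2.png',J[:,:,::-1])
E
```

```text
t 14.07 pos [0.4688 0.22   0.1286] yaw -65.3 tilt [ 0.0027 -0.0049] F [-0.7 -1.  -1.5] open 0.0566
turn units -0.07 then cm [-0.1   0.04  3.01] | now-axes cm [-0.1   0.03  3.01]
sleeve [0.4678 0.2195] 0.648 vs tcp [-0.001  -0.0005]
```

View pics/b2.png

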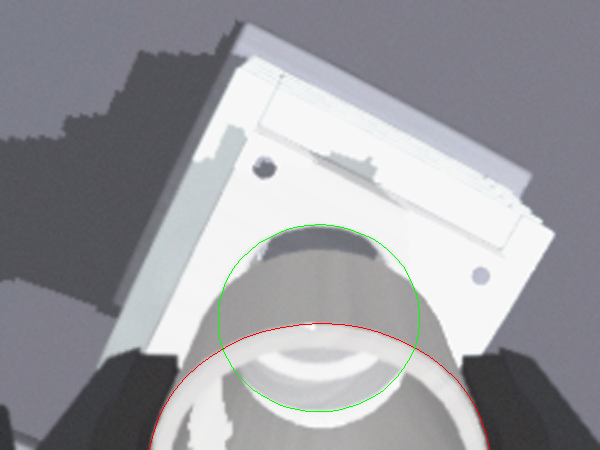

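The overlay fits: the red model rim at the TCP lies on the sleeve's rim, and the green model recess matches the dark recess edge near (318,225) in the crop. I'll lower slowly.

```bash
python3 -m creep '[[1,[-0.1,0,0.5],0],[1,[0,0,0.7],0],[1,[0,0,0.5],0],[1,[0,0,0.3],0],[1,[0,0,0],0]]'; python3 - <<'E'
from h import *
plan([.468,.2192,.0985],-65)
E
```

```text
time: 15.0
position: [0.4675, 0.2192, 0.1068]
tool_rot: [[0.909, 0.417, 0.002], [0.417, -0.909, -0.005], [-0.0, 0.006, -1.0]]
contact_force: [0.3, 0.3, -2.7]
opening: 0.0564
t 15.0 pos [0.4675 0.2192 0.1068] yaw -65.4 tilt [ 0.0019 -0.0053] F [ 0.3  0.3 -2.7] open 0.0564
turn units -0.07 then cm [0.05 0.02 0.83] | now-axes cm [0.05 0.01 0.83]
```

```bash
python3 -m creep '[[1,[0,0,0.3],0],[1,[0,0,0.3],0],[1,[0,0,0.15],0],[1,[0,0,0],0]]'; python3 -m creep '[[1,[0,0,0.1],0],[1,[0,0,0],0]]'
```

```text
time: 15.5
position: [0.4679, 0.2194, 0.0992]
tool_rot: [[0.909, 0.417, 0.003], [0.417, -0.909, -0.005], [0.0, 0.006, -1.0]]
contact_force: [-0.5, -0.6, 0.1]
opening: 0.0562
time: 15.75
position: [0.4679, 0.2194, 0.0993]
tool_rot: [[0.909, 0.417, 0.003], [0.417, -0.909, -0.005], [0.001, 0.006, -1.0]]
contact_force: [-0.1, 1.0, -1.3]
opening: 0.0564
```

```bash
python3 -m creep '[[1,[0,0,0.3],0],[1,[0,0,0],0]]'; python3 -m creep '[[0.6,[0,0,0],0],[0.3,[0,0,0],0],[0,[0,0,0],0],[0,[0,0,0],0],[0,[0,0,0],0]]'
```

```text
time: 16.0
position: [0.4682, 0.2191, 0.098]
tool_rot: [[0.909, 0.417, 0.004], [0.417, -0.909, -0.006], [0.001, 0.007, -1.0]]
contact_force: [-0.3, 0.6, -2.2]
opening: 0.0565
time: 16.62
position: [0.4686, 0.2193, 0.0977]
tool_rot: [[0.909, 0.417, 0.004], [0.417, -0.909, -0.006], [0.002, 0.007, -1.0]]
contact_force: [0.1, 0.1, 0.0]
opening: 0.0878
```

```bash
python3 -m creep '[[0,[0,0,-0.5],0],[0,[0,0,-1.5],0],[0,[0,0,-2.5],0],[0,[0,0,-2.5],0],[0,[0,0,-2.5],0],[0,[0,0,-2.5],0],[0,[0,0,-1],0],[0,[0,0,0],0]]' >/dev/null; python3 - <<'E'
from h import *
SE=SLEEVE[:2]
w=cap('wrist');D=cap('side');S=cap('scene')
for n,p in(('w',w),('side',D),('scene',S)):
    for m in masks_of(p,'sleeve_grip'):
      for dz in(.069,.074):
        x,i=fit(p,m['region'],SE,[.468,.219],dz)
        if i>.4: print(n,'dz',dz,x.round(4),round(i,3))
c=lambda I,x,y,w,h:cv2.resize(I[y:y+h,x:x+w],(400,300),interpolation=cv2.INTER_CUBIC)[:,:,::-1]
cv2.imwrite('pics/s1.png',np.hstack([c(D['image'],165,250,100,75),c(w['image'],170,90,240,180)]))
plan([.5995,-.235,.20],-65)
E
```

```text
w dz 0.069 [0.4674 0.2182] 0.73
w dz 0.074 [0.4685 0.219 ] 0.707
side dz 0.069 [0.4675 0.2178] 0.945
side dz 0.074 [0.4658 0.2197] 0.935
scene dz 0.069 [0.4678 0.2178] 0.878
scene dz 0.074 [0.4686 0.2158] 0.87
t 17.93 pos [0.4675 0.2203 0.2359] yaw -65.3 tilt [ 0.0052 -0.0049] F [-0.1  0.   0.5] open 0.0885
turn units -0.07 then cm [-7.28 46.84  3.59] | now-axes cm [-7.02 46.85  3.88]
```

View pics/s1.png

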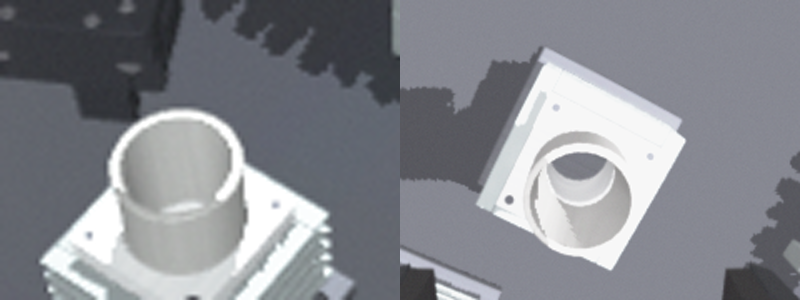

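The sleeve is seated: the collar is flush on the top plate in both crops, and the three camera fits agree at dz 0.069. Next is the piston.

```bash
python3 -m creep '[[0,[-0.3,2,0],0],[0,[-0.6,3.8,0],0],[0,[-0.6,4,0],0],[0,[-0.6,4,0],0],[0,[-0.6,4,0],0],[0,[-0.6,4,0],0],[0,[-0.6,4,0],0],[0,[-0.6,4,0],0],[0,[-0.6,4,0],0],[0,[-0.6,4,0],0],[0,[-0.6,4,0],0],[0,[-0.6,3,0],0]]' >/dev/null;  python3 - <<'E'
from h import *
plan([.5995,-.235,.12],-65)
E
```

```text
t 19.43 pos [ 0.594  -0.2252  0.2304] yaw -64.8 tilt [-0.0062 -0.0028] F [ 0.  -0.6 -0.1] open 0.088
turn units 0.03 then cm [ 0.09  1.12 11.04] | now-axes cm [ 0.16  1.12 11.03]
```

```bash
python3 -m creep '[[0,[0,0.8,0.5],0],[0,[0,0.3,2],0],[0,[0,0,2.5],0],[0,[0,0,2.5],0],[0,[0,0,2],0],[0,[0,0,0.5],0],[0,[0,0,0],0]]' >/dev/null;  python3 - <<'E'
from h import *
for c in('wrist','scene','side'): find(c,'piston_center',PISTON,[.5995,-.235])
plan([.5995,-.235,.015],-65)
E
```

```text
wrist piston_center [ 0.5999 -0.235 ] iou 0.957
side piston_center [ 0.6002 -0.2358] iou 0.941
t 20.6 pos [ 0.5957 -0.2286  0.1204] yaw -64.6 tilt [-0.0124  0.0028] F [0.3 0.1 0.4] open 0.0884
turn units 0.09 then cm [ 0.08  0.74 10.54] | now-axes cm [ 0.18  0.82 10.54]
```

```bash
python3 -m creep '[[0,[0.1,0.5,0.5],0],[0,[0.1,0.3,1],0],[0,[0,0,1.5],0],[0,[0,0,1.5],0],[0,[0,0,1.5],0],[0,[0,0,1.5],0],[0,[0,0,1],0],[0,[0,0,0],0]]' >/dev/null;  python3 - <<'E'
from h import *
plan([.600,-.2353,.015],-65)
E
```

```text
t 21.6 pos [ 0.5993 -0.2352  0.0281] yaw -64.6 tilt [-0.0142  0.0034] F [-0.1  0.1  0.8] open 0.0885
turn units 0.08 then cm [0.06 0.04 1.31] | now-axes cm [0.08 0.05 1.31]
```

```bash
python3 -m creep '[[0,[0.1,0,0.5],0],[0,[0,0,0.5],0],[0,[0,0,0.2],0],[0,[0,0,0],0],[1,[0,0,0],0],[1,[0,0,0],0],[1,[0,0,0],0],[1,[0,0,0],0],[1,[0,0,0],0],[1,[0,0,0],0],[1,[0,0,0],0]]' 20;  python3 - <<'E'
from h import *
plan([.600,-.2353,.17],-65)
find('wrist','piston_center',PISTON,[.5995,-.235]);find('side','piston_center',PISTON,[.5995,-.235])
E
```

```text
time: 22.98
position: [0.6015, -0.2351, 0.0173]
tool_rot: [[0.903, 0.429, -0.011], [0.429, -0.903, 0.002], [-0.009, -0.007, -1.0]]
contact_force: [0.4, 0.1, -0.4]
opening: 0.0398
t 22.98 pos [ 0.6015 -0.2351  0.0173] yaw -64.6 tilt [-0.011   0.0024] F [ 0.4  0.1 -0.4] open 0.0398
turn units 0.08 then cm [ -0.15  -0.05 -15.27] | now-axes cm [ -0.28  -0.15 -15.27]
wrist piston_center [ 0.6005 -0.236 ] iou 0.757
```

```bash
python3 -m creep '[[1,[0,0,-0.5],0],[1,[0,0,-1],0],[1,[0,0,-2],0],[1,[0,0,-2.5],0],[1,[0,0,-2.5],0],[1,[0,0,-2.5],0],[1,[0,0,-2.5],0],[1,[0,0,-2.5],0],[1,[0,0,-2.5],0],[1,[0,0,-1.5],0],[1,[0,0,0],0]]';  python3 - <<'E'
from h import *
plan([.468,.2185,.21],-65)
s=robot.read_state()['position'];z=s[2]-.0173
find('wrist','piston_center',PISTON,s[:2],z);find('side','piston_center',PISTON,s[:2],z);print(s)
E
```

```text
time: 24.55
position: [0.6046, -0.2359, 0.236]
tool_rot: [[0.903, 0.429, -0.003], [0.429, -0.903, -0.001], [-0.003, -0.001, -1.0]]
contact_force: [0.7, 0.0, -1.4]
opening: 0.039
t 24.55 pos [ 0.6046 -0.2359  0.236 ] yaw -64.6 tilt [-0.0026 -0.0006] F [ 0.7  0.  -1.4] open 0.039
turn units 0.08 then cm [  6.82 -46.96   2.6 ] | now-axes cm [  7.16 -46.9    2.61]
wrist piston_center [ 0.6042 -0.2362] iou 0.77
[ 0.60461658 -0.23588786  0.2360163 ]
```

```bash
python3 -m creep '[[1,[0.4,-2,0],0],[1,[0.6,-3.8,0],0],[1,[0.6,-4,0],0],[1,[0.6,-4,0],0],[1,[0.6,-4,0],0],[1,[0.6,-4,0],0],[1,[0.6,-4,0],0],[1,[0.6,-4,0],0],[1,[0.6,-4,0],0],[1,[0.6,-4,0],0],[1,[0.6,-3.5,0],0],[1,[0,0,0],0]]' >/dev/null;  python3 - <<'E'
from h import *
plan([.468,.2185,.21],-65)
E
```

```text
t 26.25 pos [0.4642 0.1922 0.2286] yaw -63.8 tilt [-0.0226  0.0056] F [ 0.1  0.1 -1.5] open 0.0395
turn units 0.25 then cm [ 1.46 -2.22  1.86] | now-axes cm [ 1.54 -2.16  1.87]
```

```bash
python3 -m creep '[[1,[0.7,-1,0],0],[1,[0.7,-1.1,0],0],[1,[0,0,1],0],[1,[0,0,1.5],0],[1,[0,0,1],0],[1,[0,0,0],0]]' >/dev/null;  python3 - <<'E'
from h import *
plan([.468,.2185,.157],-65)
w=cap('wrist');S=cap('scene');D=cap('side');s=robot.read_state()['position']
for n,p in(('w',w),('side',D),('scene',S)):
  for l,M,z in(('piston_center',PISTON,s[2]-.0173),('sleeve_grip',SLEEVE[:2],.069)):
    for m in masks_of(p,l):
      x,i=fit(p,m['region'],M,s[:2] if l[0]=='p' else [.468,.2185],z)
      if i>.4: print(n,l,x.round(4),round(i,3))
E
```

```text
t 27.0 pos [0.4659 0.216  0.1894] yaw -64.0 tilt [-0.0256  0.0028] F [ 0.8 -0.8 -1. ] open 0.0394
turn units 0.21 then cm [ 0.3  -0.14  3.24] | now-axes cm [ 0.37 -0.09  3.24]
w piston_center [0.4646 0.2151] 0.733
w sleeve_grip [0.4679 0.2187] 0.489
side sleeve_grip [0.4676 0.2178] 0.796
scene sleeve_grip [0.4674 0.2189] 0.955
```

```bash
python3 -m creep '[[1,[0.2,-0.2,0],0],[1,[0.2,0,0.5],0],[1,[0,0,1],0],[1,[0,0,1],0],[1,[0,0,0.4],0],[1,[0,0,0],0],[1,[0,0,0],0]]' >/dev/null;  python3 - <<'E'
from h import *
plan([.468,.219,.157],-65)
w=cap('wrist');S=cap('scene');D=cap('side');s=robot.read_state()['position']
for n,p in(('w',w),('side',D),('scene',S)):
  for l,M,z in(('piston_center',PISTON,s[2]-.0173),('sleeve_grip',SLEEVE[:2],.069)):
    for m in masks_of(p,l):
      x,i=fit(p,m['region'],M,s[:2] if l[0]=='p' else [.468,.2185],z)
      if i>.4: print(n,l,x.round(4),round(i,3))
c=lambda I,x,y,w,h:cv2.resize(I[y:y+h,x:x+w],(400,300),interpolation=cv2.INTER_CUBIC)[:,:,::-1]
for p in(S,D,w):
  for r,z,xy in((.029,.129,(.4676,.2185)),(.02,s[2]-.0173,s[:2]),(.02,s[2]+.0307,s[:2])):
    q=proj(p,np.c_[xy[0]+r*np.cos(A),xy[1]+r*np.sin(A),0*A+z]); p.setdefault('q',[]).append(q)
def ov(p,x,y,w,h):
    J=c(p['image'],x,y,w,h).copy();k=400/w
    for q,col in zip(p['q'],[(0,200,0),(0,0,255),(255,0,0)]): cv2.polylines(J,[((q-[x,y])*k).round().astype(np.int32)],True,col,1)
    return J
cv2.imwrite('pics/e1.png',np.vstack([np.hstack([ov(S,290,85,80,60),c(D['image'],170,250,80,60)]),np.hstack([ov(D,170,250,80,60),ov(w,180,110,200,150)])]))
E
```

```text
t 28.32 pos [0.4685 0.2208 0.1594] yaw -63.9 tilt [-0.0238  0.0038] F [ 0.5 -0.8 -2.1] open 0.0397
turn units 0.22 then cm [-0.12  0.14  0.24] | now-axes cm [-0.12  0.14  0.24]
w piston_center [0.4674 0.22  ] 0.751
side sleeve_grip [0.4676 0.2169] 0.54
scene sleeve_grip [0.4678 0.2178] 0.751
```

View pics/e1.png

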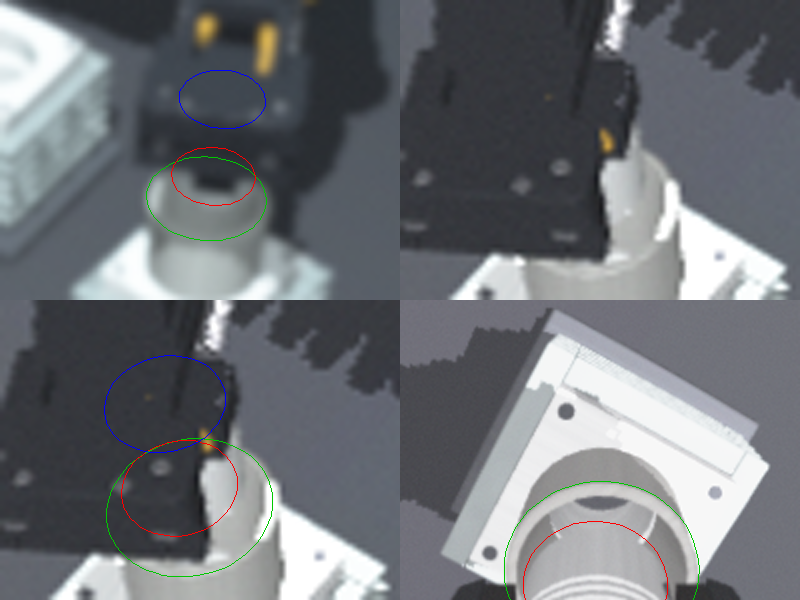

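The overlays agree. The sleeve rim (green) matches in the scene and wrist crops and is about 1 px off in the side crop. The piston underside (red) lies inside the rim, about 13 mm above it. One small correction remains.

```bash
python3 -m creep '[[1,[-0.1,0.2,0.3],0],[1,[0,0,0],0],[1,[0,0,0],0],[1,[0,0,0],0]]' >/dev/null;  python3 - <<'E'
from h import *
plan([.4685,.2195,.157],-65)
w=cap('wrist');s=robot.read_state()['position']
for l,M,z in(('piston_center',PISTON,s[2]-.0173),('sleeve_grip',SLEEVE[:2],.069)):
    for m in masks_of(w,l):
      x,i=fit(w,m['region'],M,s[:2] if l[0]=='p' else [.468,.2185],z)
      print(l,x.round(4),round(i,3))
print(robot.read_state()['dq'])
E
```

```text
t 29.27 pos [0.4684 0.2182 0.1561] yaw -63.9 tilt [-0.0239  0.0037] F [ 0.  -1.  -0.8] open 0.0392
turn units 0.21 then cm [ 0.06 -0.11 -0.09] | now-axes cm [ 0.06 -0.11 -0.09]
piston_center [0.4674 0.2175] 0.742
sleeve_grip [0.4681 0.2188] 0.369
[ 1.56760947e-04  1.38828900e-03 -1.65272329e-04 -6.28175807e-04
  3.14340324e-05 -1.82272547e-03  1.13834236e-03]
```

```bash
python3 - <<'E'
from h import *
robot.close_job();plan([.4685,.2185,.157],-65)
E
```

```text
the job is handed in; nothing more can be done
the job is handed in; nothing more can be done
```

The job is handed in at about 29 s of the 67 s allowed; no verdict was reported. The farthest sleeve was seated in the farthest barrel and released. The piston was then carried over the crankshaft and is held still over the sleeve's mouth.

**Last checks:**
- **Sleeve:** it looked flush on the barrel top in both crops. All three cameras placed it near (0.4676, 0.218), against about (0.468, 0.219) for the recess.
- **Piston height:** its underside is about 10 mm above the rim. This comes from the tool height (0.156 m), not from a direct view of the gap.
- **Piston centring and grip:** it is centred on the sleeve to about 1.5 mm by the wrist camera. The tool tilt is about 0.024 rad, the gripper opening is 39 mm (piston gripped), and joint speeds are near zero.

**Disagreements and gaps:**
- The side camera's sleeve rim lay about 1 pixel (roughly 1–2 mm) off the model, within its calibration.
- In the last views the gripper blocked much of the sleeve and piston, so some fits overlapped poorly (0.37 for the sleeve in the last wrist picture). I relied on the earlier clear ones.
- I did not re-measure the oil can, bottle and rod at the end. The arm stayed well clear of them, and contact forces stayed near zero.

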